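# Lean the strop board in its bench easel, under the cap and against the toe cleat

## Robot

A 7-joint arm with a two-finger parallel gripper is mounted at the origin on a cart in front of the work surface, level with it; the furniture and walls round the work are solid. World frame = base frame: x ahead of the robot, y to its left, z up, the work surface at z = 0. Lengths are in m, angles in degrees, forces in N, time in s.
With the tool pointing down it reaches from about 0.425 to 0.875 m from the base axis. Payload 4.7 kg.
Tool frame: the origin (TCP) lies midway between the tips of the shut fingers; the grasp point (between the pads) lies 19 mm behind it; z points along the fingers, x is the direction in which the jaws open and shut, and the axes are right-handed (so a half turn about z gives the same grasp; the last joint's range is limited). The gripper opens to 87 mm and grips with 3 to 60 N. Pads are 19 mm wide; open, the fingers measure 117 mm over their backs; the gripper's body (75 mm by 190 mm) begins 51 mm behind the grasp point.
Start: joints at [71.683, 18.392, -4.016, 83.108, 1.295, 78.541, -3.26], TCP at [0.213, -0.614, 0.223] pointing down, gripper open.
Joint ranges: [-163.93, 163.93], [-17.29, 119.83], [-79.2, 71.16], [3.27, 140.29], [-89.18, 269.18], [5.43, 117.66], [-154.24, 154.24]. Speed limits (degrees/s): [147.25, 147.25, 180, 180, 180, 180, 180].

## Interface

Orientations are given as [roll, pitch, yaw] about the fixed x, y, z axes, in that order (R = Rz(yaw) Ry(pitch) Rx(roll)).
In Python, from cell import env gives the robot as it stands.
- The arm moves only by the tool carry_out, never from a script. Its argument "plan" is a list of rows, each an object with "grip": the closure, from 0 (fully open) to 1 (shut); "dp": the shift along the tool's x, y, z in m, a list of three; "rotation": the turn, a rotation vector about the tool's x, y, z in degrees, a list of three. In form: [{"grip": grip, "dp": [dx, dy, dz], "rotation": [wx, wy, wz]}, ...]. A call has 1 to 8 rows; each row shifts and turns the pose as measured when the row begins, along the tool's axes as they then stand; what a row does not reach is not made up. A row lasts 1/12 s, in which the tool goes at most 41.7 mm and 7.16 degrees, less where a joint would pass 70% of its speed; a pose out of reach is approached as far as the arm can. A call is refused whole if a number of a shift passes 0.0417 or a number of a turn 7.16, either way. A call with a gripper value outside its range is refused whole. The fingers move at their own pace and stop on an object; "force" is the grip in N (left out, the last holds). Time passes only in rows, so rows that do not move let the fingers close. It gives the time, the measured TCP pose, the force and the opening at its end, in the units of the state.
- env.get_obs(): the state, without advancing time (a new reading comes with each control period).
- env.read_camera(name): name is "scene" or "top"; returns the picture (384x512x3 uint8, red, green, blue); there is no depth.
- env.camera_params(name): a dict with "fx", "fy", "cx", "cy" (pixels), "R" (3x3) and "t" (3): a world point X has camera coordinates R X + t. Camera axes: x right, y down, z forward; pixel columns grow to the right and rows downward; lengths in m; the calibration is good to about 2 mm. A picture is of the moment at which its call begins. camera_params takes no time and is no camera call.
- env.sign_off(): hands the job in, once; it reports no verdict.
The state is a dict: "time_s": time; "qpos": joint angles; "joint_velocities": joint speeds; "effort": joint torques, N m; "tool_pos": TCP position; "tool_rot": TCP orientation; "force": force on the tool from outside, world axes, zero at the start; "wrist_torque": the same for the moment, N m; "grip_width": finger opening in m.
Only numpy, scipy, OpenCV 4.12 (cv2) and the standard library are available. Lean on these libraries where they do the work, as an engineer would, in place of code of your own. Each camera call takes 0.05 s, during which the arm holds its last target. There are 200 camera calls.

## Task

Take the long leather-faced strop board from the stool and set it in the wooden easel on the bench, leather side up, ready for stropping: its upper end tucked under the easel's cap bar between the two posts, its back leaning on the steel rail, and its lower end standing on the easel's base, snug against the inner side of the toe cleat. Let go of it and leave the other things on the bench and stool where they are.

Things in the scene. Friction and masses are not known exactly. Their poses are not given: they have to be found in the camera images.
- strop_board: The strop board: a flat wooden slab 190 x 58 x 14 mm, brown leather on its upper face, pale wood below; 0.18 kg. It lies flat on the stool, leather up. Origin: centre of its underside; x along the 190 mm length, y across the 58 mm width, z out of the leather face. Both ends are alike; either may be the upper one.
- easel: The easel: wooden stand screwed to the bench, 180 x 110 x 167 mm. Origin: underside, middle line; x points from toe cleat (robot side) to posts, z up. Base x -100..80, top at z 12 mm. Two posts x 36..66 mm, clear gap y -36..36 mm. Seated, the board rises at 40 deg towards +x, its origin at x 3, z 73 mm.
- easel_toe (a point): Foot of the toe cleat's inner face, in the middle, at the base's top (easel x -79, z 12 mm). The cleat is a wooden strip across the base, 100 mm wide, x -93..-79 mm, 18 mm high; the board's lower end belongs on the base right behind it, on the posts' side.
- easel_rail (a point): Middle of the axis of the level steel rail between the posts, 16 mm in diameter (easel x 50, z 102 mm); the board's back leans on it.
- easel_cap (a point): Centre of the cap, a wooden bar across the posts above the rail, 26 x 14 mm in section, tilted at 40 deg (easel x 45, z 149 mm). Square to that slope the lane between rail and cap is 24 mm high. The seated board's upper end reaches 27 mm past the cap's front edge; put it in end first at about 28 deg, foot over the cleat.
- nail_carton: Bystander: upright nail carton 53 x 52 x 166 mm; origin at the centre of its underside.
- wax_tin: Bystander: flat round tin of wax, 62 mm across, 19 mm high, beside the easel; origin at the centre of its underside.
- beeswax: Bystander: cake of beeswax 34 x 49 x 20 mm on the far side of the stool; origin at the centre of its underside.

How it is judged:
By the outcome, as a careful person would: the job done as asked, in the order asked, and still so for the second after the job is handed in, with the robot touching nothing.
It also fails if it takes over 51 s, if anything falls off the work surface, if the arm or the gripper's body presses on something with over 40 N, if the wrist force passes 120 N, or if a joint passes its speed limit or range.

## Working session

There is one attempt and no reset: what is moved stays moved. The work goes in short steps, Python scripts to look and compute and a tool call to move; the robot and the scene stay as the last step left them, time stands still between calls to the robot, and variables do not carry over. Pictures are saved under pics/ and viewed, about 8 in all and at most 12, crops included, and the job is handed in when it is done.

Besides the shell and the picture viewer there is one more tool, called after "Call:" as name(argument=value, ...) on one line, values as JSON. carry_out: Moves the arm, as the interface text tells. Its arguments: {"type":"object","properties":{"plan":{"type":"array","items":{"type":"object","properties":{"grip":{"type":"number"},"dp":{"type":"array","items":{"type":"number"}},"rotation":{"type":"array","items":{"type":"number"}}}}},"force":{"type":"number"}},"required":["plan"]}

```bash
ls; mkdir -p pics; python3 - <<'E'
from cell import env
import cv2,numpy as np
for n in("scene","top"):
    im=env.read_camera(n); cv2.imwrite(f"pics/{n}0.png",im[:,:,::-1]); p=env.camera_params(n)
    print(n,p)
print(env.get_obs())
a=cv2.imread("pics/scene0.png");b=cv2.imread("pics/top0.png")
E
```

```text
pics
scene {'fx': 439.05603437146726, 'fy': 439.05603437146726, 'cx': 250.9754577257075, 'cy': 193.9272855039698, 'R': array([[-0.6519546 , -0.7579318 , -0.02223956],
       [-0.46728475,  0.42469972, -0.77541932],
       [ 0.59716009, -0.49514598, -0.6310549 ]]), 't': array([0.37353997, 0.2799244 , 1.15593263])}
top {'fx': 441.6945488574242, 'fy': 441.6945488574242, 'cx': 249.5370307335371, 'cy': 186.53497078768726, 'R': array([[ 0.01787321, -0.99966164,  0.01889845],
       [-0.98401809, -0.02093653, -0.17683342],
       [ 0.17716926, -0.01543584, -0.98405934]]), 't': array([0.05135312, 0.51889241, 1.75417082])}
{'time_s': 0.1, 'qpos': array([71.68291016, 18.43782326, -4.01419742, 83.16474794,  1.29269931,
       78.54021278, -3.26090592]), 'joint_velocities': array([-0.03831101, -0.08983391, -0.1017465 , -0.06380589, -0.10205468,
       -0.01465676, -0.01620425]), 'effort': array([ 2.19328622e-04, -4.92570484e+01, -4.05463949e-01, -3.13399386e+01,
       -6.41029654e-02,  3.94587731e-02,  4.10785799e-05]), 'tool_pos': array([ 0.21276017, -0.61369854,  0.22156427]), 'tool_rot': array([ 1.79996610e+02,  9.76919619e-02, -7.08760193e+01]), 'force': array([ 0.1855146 , -0.88831056, -0.11839768]), 'wrist_torque': array([-0.01944707,  0.02917341, -0.01024295]), 'grip_width': 0.0870859669710747}
```

View pics/scene0.png

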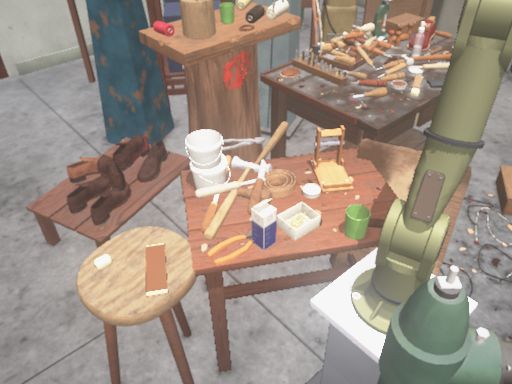

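View pics/top0.png

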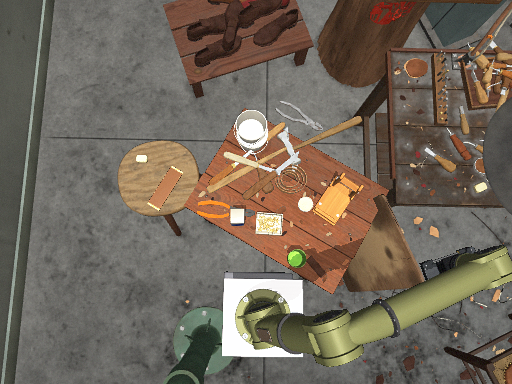

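The scene view shows the board at about (156,268) on the stool and the easel at (332,165). In the top view the board is at (166,187) and the easel at (339,198), with the nail carton at (237,215) between them.

```bash
cat >h.py <<'E'
import cv2,numpy as np
from cell import env
P={n:env.camera_params(n) for n in("scene","top")}
def ray(n,uv):
    p=P[n]; d=p["R"].T@np.array([(uv[0]-p["cx"])/p["fx"],(uv[1]-p["cy"])/p["fy"],1]); return -p["R"].T@p["t"],d
def onz(n,uv,z):
    c,d=ray(n,uv); return c+d*(z-c[2])/d[2]
def proj(n,X):
    p=P[n]; c=p["R"]@np.asarray(X,float)+p["t"]; return np.array([p["fx"]*c[0]/c[2]+p["cx"],p["fy"]*c[1]/c[2]+p["cy"]])
def tri(us,ut):
    A=[];b=[]
    for n,u in(("scene",us),("top",ut)):
        c,d=ray(n,u); d/=np.linalg.norm(d); M=np.eye(3)-np.outer(d,d); A.append(M);b.append(M@c)
    X=np.linalg.lstsq(np.vstack(A),np.hstack(b),rcond=None)[0]
    return X,[np.linalg.norm(a@X-q) for a,q in zip(A,b)]
E
python3 - <<'E'
from h import *
s=cv2.imread("pics/scene0.png");t=cv2.imread("pics/top0.png")
# crops: 6x ; origin
def c(im,x,y,w,h,k):return cv2.resize(im[y:y+h,x:x+w],None,fx=k,fy=k,interpolation=cv2.INTER_CUBIC)
o=np.vstack([np.hstack([c(s,300,115,66,50+35,6)[:300*2],c(t,305,160,66,85,6)])])
cv2.imwrite("pics/easel.png",o)
# board leather mask
for n,im,(x,y,w,h) in(("scene",s,(130,230,50,75)),("top",t,(140,155,50,65))):
    hsv=cv2.cvtColor(im,cv2.COLOR_BGR2HSV)[y:y+h,x:x+w]
    sub=im[y:y+h,x:x+w]
    m=((hsv[...,0]<13)&(hsv[...,1]>130)).astype(np.uint8)
    cs,_=cv2.findContours(m,0,2); k=max(cs,key=cv2.contourArea)
    M=cv2.moments(m*0+cv2.drawContours(m*0,[k],-1,1,-1),True)
    print(n,M["m00"],M["m10"]/M["m00"]+x,M["m01"]/M["m00"]+y,cv2.boxPoints(cv2.minAreaRect(k))+[x,y])
b=np.hstack([c(s,130,235,55,65,7),c(t,135,155,55,65,7)])
cv2.imwrite("pics/board.png",b)
E
```

```text
Traceback (most recent call last):
ValueError: max() iterable argument is empty
```

View pics/easel.png

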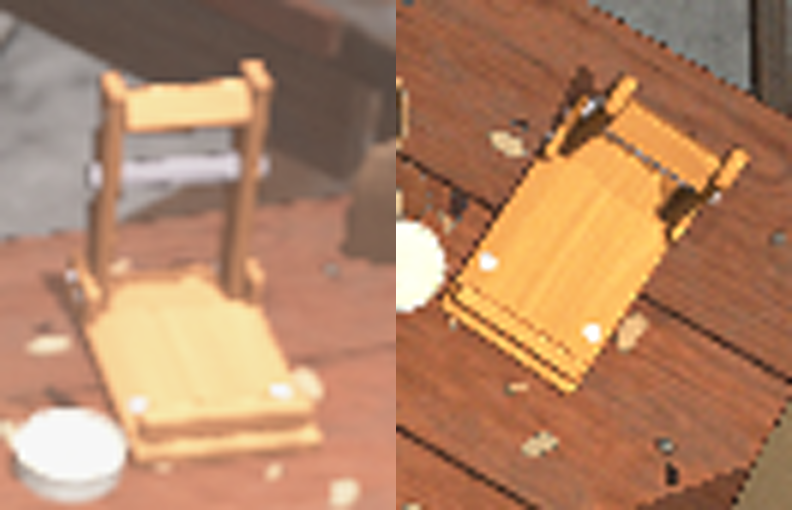

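The easel crop shows the toe cleat facing the robot. The front base corners are at crop (140,456) and (319,439) in scene, and (444,307) and (573,391) in top. The white tin stands beside the easel's left front corner. The board mask came up empty, so I'll loosen it and check the easel geometry.

```bash
python3 - <<'E'
from h import *
s=cv2.imread("pics/scene0.png");t=cv2.imread("pics/top0.png")
S=lambda x,y:np.array([300+(x+.5)/6-.5,115+(y+.5)/6-.5]); T=lambda x,y:np.array([305+(x-396+.5)/6-.5,160+(y+.5)/6-.5])
for nm,a,b in(("fL",S(140,456),T(444,307)),("fR",S(319,439),T(573,391)),("rail L",S(97,175),T(587,105)),("railR",S(266,164),T(713,198)),("postL",S(116,80),T(624,88)),("postR",S(257,72),T(738,162))):
    X,e=tri(a,b);print(nm,X.round(4),np.round(e,4))
def c(im,x,y,w,h,k):return cv2.resize(im[y:y+h,x:x+w],None,fx=k,fy=k,interpolation=cv2.INTER_CUBIC)
cv2.imwrite("pics/board.png",np.hstack([c(s,130,235,55,65,7),c(t,135,155,55,65,7)]))
print(s[268,156],t[187,166],s[240:244,157],s[290,157],t[160:165,140])
for n in P:print(n,(-P[n]["R"].T@P[n]["t"]).round(3))
E
```

```text
fL [ 0.4285 -0.2016  0.0071] [0.0001 0.0001]
fR [ 0.372  -0.2907  0.0053] [0.0008 0.0008]
rail L [ 0.5506 -0.2837  0.104 ] [0.0028 0.0028]
railR [ 0.4901 -0.3654  0.1046] [0.0023 0.0023]
postL [ 0.5502 -0.2941  0.1645] [0.0021 0.0021]
postR [ 0.5049 -0.3668  0.1602] [0.0015 0.0015]
[114 148 209] [ 87 131 195] [[167 206 231]
 [168 207 232]
 [169 207 232]
 [175 219 238]] [214 245 247] [[239 255 255]
 [213 255 255]
 [108 155 174]
 [ 93 125 154]
 [108 149 182]]
scene [-0.316  0.737  0.955]
top [0.199 0.089 1.817]
```

View pics/board.png

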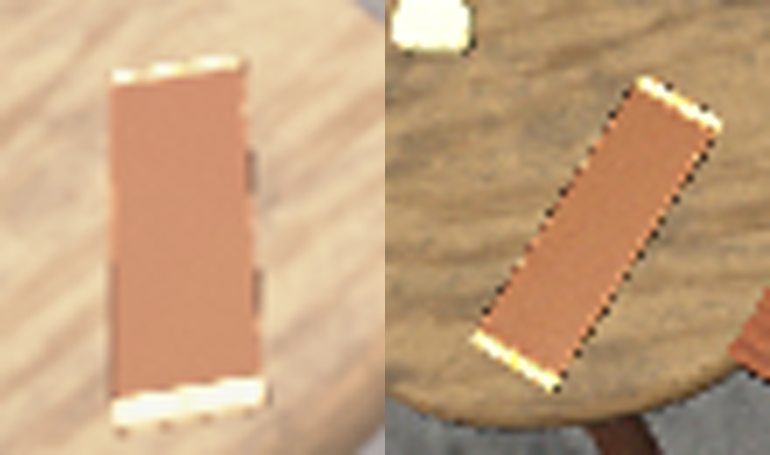

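The board crop shows the leather with pale end strips. Its upper-face corners are at (112,70), (240,57), (265,377) and (113,399) in scene, and (640,76), (722,125), (558,390) and (472,338) in top.

```bash
python3 - <<'E'
from h import *
from scipy.optimize import least_squares as LS
S=lambda x,y:np.array([300+(x+.5)/6-.5,115+(y+.5)/6-.5]); T=lambda x,y:np.array([305+(x-396+.5)/6-.5,160+(y+.5)/6-.5])
B=lambda x,y:np.array([130+(x+.5)/7-.5,235+(y+.5)/7-.5]); C=lambda x,y:np.array([135+(x-385+.5)/7-.5,155+(y+.5)/7-.5])
def fit(obs,x0):
    def tf(p,m): c,s=np.cos(p[2]),np.sin(p[2]); return np.array([p[0]+c*m[0]-s*m[1],p[1]+s*m[0]+c*m[1],p[3]+m[2]])
    f=lambda p:np.hstack([proj(n,tf(p,m))-u for n,m,u in obs])
    r=LS(f,x0,loss="soft_l1"); print(r.x.round(4),np.degrees(r.x[2]).round(2)); print(r.fun.reshape(-1,2).round(2).tolist()); return r.x
# easel: +x dir; left = +y
e=[("scene",(-.1,.055,0),S(140,456)),("scene",(-.1,-.055,0),S(319,439)),("top",(-.1,.055,0),T(444,307)),("top",(-.1,-.055,0),T(573,391)),
("scene",(.05,.054,.102),S(97,175)),("scene",(.05,-.054,.102),S(266,164)),("top",(.05,.054,.102),T(587,105)),("top",(.05,-.054,.102),T(713,198)),
("scene",(.051,.045,.165),S(116,80)),("scene",(.051,-.045,.165),S(257,72)),("top",(.051,.045,.165),T(624,88)),("top",(.051,-.045,.165),T(738,162))]
fit(e,[.48,-.29,-.55,0])
cs=[B(112,70),B(240,57),B(265,377),B(113,399)]; ct=[C(640,76),C(722,125),C(558,390),C(472,338)]
for a,b in zip(cs,ct):
    X,er=tri(a,b);print(X.round(4),np.round(er,4))
ms=[(.095,.029,0),(.095,-.029,0),(-.095,-.029,0),(-.095,.029,0)]
fit([("scene",m,u) for m,u in zip(ms,cs)]+[("top",m,u) for m,u in zip(ms,ct)],[.5,.4,-.5,0])
# carton etc
print("carton top",onz("top",(237,214),.166),"bucket",onz("top",(250,125),.2),"green",onz("top",(296,258),.08))
print("stool c",onz("top",(158,178),0), "beeswax",onz("top",(141,158),0.02))
E
```

```text
[ 0.4831 -0.3014 -0.5808 -0.    ] -33.28
[[-0.67, 1.59], [0.52, 1.31], [-0.53, -0.06], [0.29, 0.91], [-1.65, -0.03], [-0.29, -0.88], [0.33, -0.33], [2.33, -0.66], [-1.11, 0.04], [0.61, -0.84], [-0.22, 0.34], [0.67, 1.09]]
[0.6055 0.3895 0.0137] [0.0008 0.0008]
[0.5787 0.3413 0.0089] [0.0007 0.0007]
[0.4173 0.429  0.0161] [0.001 0.001]
[0.446  0.4796 0.0184] [0.0001 0.0001]
[ 0.513   0.4097 -0.51    0.0131] -29.22
[[-0.75, -0.82], [0.4, -2.01], [0.24, 1.4], [0.14, 2.01], [0.43, -0.92], [0.57, -1.02], [-0.5, 0.25], [-0.21, 0.57]]
carton top [0.39038886 0.10857375 0.166     ] bucket [0.72858442 0.06641083 0.2       ] green [ 0.23299052 -0.12380026  0.08      ]
stool c [0.55411607 0.44386789 0.        ] beeswax [0.63348739 0.51506729 0.02      ]
```

Call:
carry_out(plan=[{"grip":0,"dp":[0,-0.02,-0.015],"rotation":[0,0,-1.8]},{"grip":0,"dp":[0,-0.04,-0.01],"rotation":[0,0,-3.6]},{"grip":0,"dp":[0,-0.04,-0.01],"rotation":[0,0,-3.6]},{"grip":0,"dp":[0,-0.04,-0.01],"rotation":[0,0,-3.6]},{"grip":0,"dp":[0,-0.04,-0.01],"rotation":[0,0,-3.6]},{"grip":0,"dp":[0,-0.04,-0.01],"rotation":[0,0,-3.6]},{"grip":0,"dp":[0,-0.04,0],"rotation":[0,0,-3.6]},{"grip":0,"dp":[0,-0.04,0],"rotation":[0,0,-3.6]}])

```text
time_s: 0.77
tool_pos: [0.4621, -0.4651, 0.2807]
tool_rot: [179.7, 0.8, -44.3]
force: [-0.6, -0.7, -0.1]
grip_width: 0.0869
```

Call:
carry_out(plan=[{"grip":0,"dp":[0,-0.04,0],"rotation":[0,0,-3.6]},{"grip":0,"dp":[0,-0.04,0],"rotation":[0,0,-3.6]},{"grip":0,"dp":[0,-0.04,0],"rotation":[0,0,-3.6]},{"grip":0,"dp":[0,-0.04,0],"rotation":[0,0,-3.6]},{"grip":0,"dp":[0,-0.04,0],"rotation":[0,0,-3.6]},{"grip":0,"dp":[0,-0.04,0],"rotation":[0,0,-3.6]},{"grip":0,"dp":[0,-0.04,0],"rotation":[0,0,-3.6]},{"grip":0,"dp":[0,-0.04,0],"rotation":[0,0,-3.6]}])

```text
time_s: 1.43
tool_pos: [0.6323, -0.1829, 0.2749]
tool_rot: [-179.7, 1.1, -14.1]
force: [0.3, -0.2, -0.5]
grip_width: 0.0871
```

Call:
carry_out(plan=[{"grip":0,"dp":[0,-0.041,-0.003],"rotation":[0,0,-3.8]},{"grip":0,"dp":[0,-0.041,0],"rotation":[0,0,-3.8]},{"grip":0,"dp":[0,-0.041,0],"rotation":[0,0,-3.8]},{"grip":0,"dp":[0,-0.041,0],"rotation":[0,0,-3.8]},{"grip":0,"dp":[0,-0.041,0],"rotation":[0,0,-3.8]},{"grip":0,"dp":[0,-0.041,0],"rotation":[0,0,-3.8]},{"grip":0,"dp":[0,-0.041,0],"rotation":[0,0,-3.8]},{"grip":0,"dp":[0,-0.041,0],"rotation":[0,0,-3.8]}])

```text
time_s: 2.1
tool_pos: [0.6332, 0.1462, 0.2749]
tool_rot: [-179.0, 1.2, 17.8]
force: [-0.4, 0.7, 0.4]
grip_width: 0.0872
```

```bash
cat >> h.py <<'E'
from scipy.spatial.transform import Rotation as Ro
def delta(pos,rpy,n=1):
    "tool-frame shift and rotvec to reach world pose, per row if split into n rows (first-order: arc via constant twist)"
    from scipy.linalg import logm
    o=env.get_obs(); R0=Ro.from_euler("xyz",o["tool_rot"],degrees=True).as_matrix(); R1=Ro.from_euler("xyz",rpy,degrees=True).as_matrix()
    T=np.eye(4);T[:3,:3]=R0.T@R1;T[:3,3]=R0.T@(np.asarray(pos)-o["tool_pos"])
    w=Ro.from_matrix(T[:3,:3]).as_rotvec()
    Rn=Ro.from_rotvec(w/n).as_matrix()
    # per-row shift d s.t. sum Rn^k d = p
    A=sum(np.linalg.matrix_power(Rn,k) for k in range(n)); d=np.linalg.solve(A,T[:3,3])
    print("pos",o["tool_pos"].round(4),"rot",o["tool_rot"].round(2),"t",o["time_s"],"F",o["force"].round(1)); print("row x%d: dp"%n,d.round(4),"rot",np.degrees(w/n).round(2))
E
python3 -c "
from h import *
delta((.513,.410,.12),(180,0,60.8),8)"
```

```text
pos [0.6332 0.1462 0.2749] rot [-178.98    1.17   17.76] t 2.1 F [-0.4  0.7  0.4]
row x8: dp [ 0.008  -0.036   0.0197] rot [-0.18  0.09 -5.38]
```

Call:
carry_out(plan=[{"grip":0,"dp":[0.008,-0.036,0],"rotation":[-0.2,0.1,-5.4]},{"grip":0,"dp":[0.008,-0.036,0],"rotation":[-0.2,0.1,-5.4]},{"grip":0,"dp":[0.008,-0.036,0.01],"rotation":[-0.2,0.1,-5.4]},{"grip":0,"dp":[0.008,-0.036,0.015],"rotation":[-0.2,0.1,-5.4]},{"grip":0,"dp":[0.008,-0.036,0.02],"rotation":[-0.2,0.1,-5.4]},{"grip":0,"dp":[0.008,-0.036,0.02],"rotation":[-0.2,0.1,-5.4]},{"grip":0,"dp":[0.008,-0.036,0.02],"rotation":[-0.2,0.1,-5.4]},{"grip":0,"dp":[0.008,-0.036,0.02],"rotation":[-0.2,0.1,-5.4]}])

```text
time_s: 2.77
tool_pos: [0.5113, 0.4165, 0.1737]
tool_rot: [179.6, -0.4, 63.1]
force: [0.7, 0.8, -0.1]
grip_width: 0.0871
```

```bash
python3 - <<'E'
from h import *
delta((.513,.410,.05),(180,0,60.8),6)
def c(im,x,y,w,h,k):return cv2.resize(im[y:y+h,x:x+w,::-1],None,fx=k,fy=k,interpolation=cv2.INTER_CUBIC)
cv2.imwrite("pics/pre.png",np.hstack([c(env.read_camera("scene"),110,200,75,100,5),c(env.read_camera("top"),120,120,75,100,5)]))
E
```

```text
pos [0.5113 0.4165 0.1737] rot [179.64  -0.43  63.08] t 2.7667 F [ 0.7  0.8 -0.1]
row x6: dp [-0.0009  0.0007  0.0206] rot [ 0.06 -0.07  0.38]
```

View pics/pre.png

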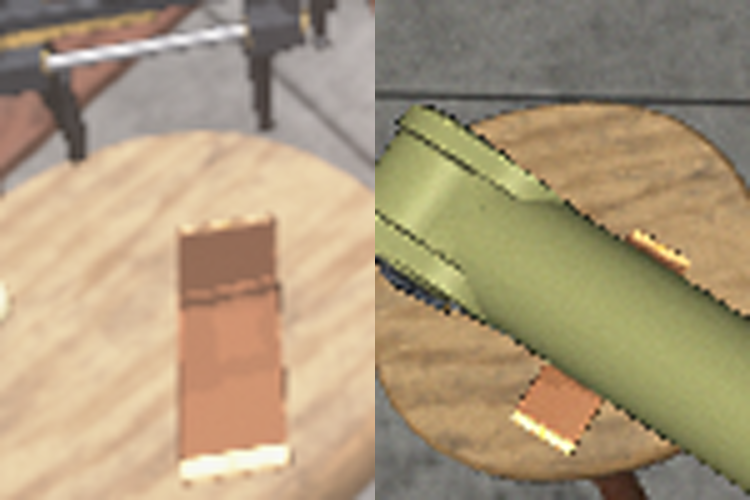

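The hand is over the board, the fingers straddle it in line, and nothing else is close. I'll descend.

Call:
carry_out(plan=[{"grip":0,"dp":[-0.001,0.001,0.025],"rotation":[0,0,0.5]},{"grip":0,"dp":[-0.001,0.001,0.025],"rotation":[0,0,0.5]},{"grip":0,"dp":[-0.001,0.001,0.025],"rotation":[0,0,0.5]},{"grip":0,"dp":[-0.001,0.001,0.025],"rotation":[0,0,0.5]},{"grip":0,"dp":[-0.001,0.001,0.025],"rotation":[0,0,0.3]},{"grip":0,"dp":[0,0,0.015],"rotation":[0,0,0]},{"grip":0,"dp":[0,0,0.008],"rotation":[0,0,0]},{"grip":0,"dp":[0,0,0],"rotation":[0,0,0]}])

```text
time_s: 3.53
tool_pos: [0.5017, 0.4149, 0.0151]
tool_rot: [-179.8, 0.0, 61.5]
force: [0.5, -1.0, 0.0]
grip_width: 0.0874
```

```bash
python3 - <<'E'
from h import *
delta((.513,.410,.003),(180,0,60.8),3)
cv2.imwrite("pics/pre2.png",cv2.resize(env.read_camera("scene")[215:315,100:200,::-1],None,fx=5.5,fy=5.5,interpolation=cv2.INTER_CUBIC))
E
```

```text
pos [0.5017 0.4149 0.0151] rot [-1.7982e+02  4.0000e-02  6.1490e+01] t 3.5333 F [ 0.5 -1.   0. ]
row x3: dp [0.0004 0.0041 0.004 ] rot [-0.06  0.01  0.23]
```

View pics/pre2.png

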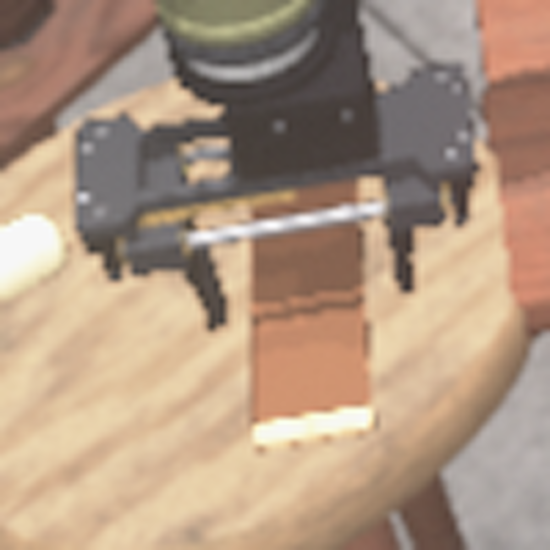

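The fingers straddle the board with clear gaps on both sides, at crop (215,320) and (403,285). I'll shift 12 mm along the board, lower and close.

Call:
carry_out(plan=[{"grip":0,"dp":[0,0.005,0.004],"rotation":[0,0,0.3]},{"grip":0,"dp":[0.001,0.005,0.004],"rotation":[0,0,0.3]},{"grip":0,"dp":[0,0.003,0.003],"rotation":[0,0,0]},{"grip":0.5,"dp":[0,0,0],"rotation":[0,0,0]},{"grip":1,"dp":[0,0,0],"rotation":[0,0,0]},{"grip":1,"dp":[0,0,0],"rotation":[0,0,0]},{"grip":1,"dp":[0,0,0],"rotation":[0,0,0]},{"grip":1,"dp":[0,0,0],"rotation":[0,0,0]}], force=35)

```text
time_s: 4.25
tool_pos: [0.5195, 0.4122, 0.0109]
tool_rot: [179.9, -0.6, 60.7]
force: [0.3, -1.0, -0.8]
grip_width: 0.0615
```

```bash
python3 - <<'E'
from h import *
delta((.513,.410,.003),(180,0,60.8),1)
# 2D clearance study, easel frame mm
u=lambda a:np.array([np.cos(a),np.sin(a)]); 
def rect(c,a,x0,x1,y0,y1,k=60):
    n=np.array([-np.sin(a),np.cos(a)]); x=np.linspace(x0,x1,k);y=np.linspace(y0,y1,k//3)
    return np.array([c+X*u(a)+Y*n for X in x for Y in y if X in(x0,x1) or Y in(y0,y1)])
a40=np.radians(40)
cap=rect(np.array([45,149.]),a40,-13,13,-7,7)
def clr(x,z,th):
    a=np.radians(th);o=np.array([x,z]);b=rect(o,a,-95,95,0,14,400)
    n=np.array([-np.sin(a),np.cos(a)])
    def sd(p): # point to board dist (signed)
        q=p-o;X,Y=q@u(a),q@n; dx=abs(X)-95;dy=abs(Y-7)-7
        return np.hypot(max(dx,0),max(dy,0))+min(max(dx,dy),0)
    rail=sd(np.array([50,102.]))-8
    c=min(sd(p) for p in cap)
    base=b[:,1].min()-12
    cl=rect(np.array([-86,15.]),0,-7,7,-15,15)
    cle=min(sd(p) for p in cl)
    return np.round([rail,c,base,cle],1)
for w in [(-45,77,28),(-35,78,28),(-25,79,28),(-20,81,28),(-15,83,28),(-10,83,28),(-5,83,28),(-5,84,28),(0,86,28),(0,82,30),(0,80,33),(3,80,33),(3,78,36),(3,75,38),(3,73,40)]: print(w,clr(*w))
# search: for each x and theta, best z maximising min clearance
for th in(26,28,30,32,34,36,38,40):
  for x in range(-50,9,6):
    best=max(((min(clr(x,z,th)),z) for z in range(66,96,1)));print(th,x,best[1],best[0],clr(x,best[1],th)) if best[0]>1 else 0
E
```

```text
pos [0.5195 0.4122 0.0109] rot [179.89  -0.56  60.72] t 4.25 F [ 0.3 -1.  -0.8]
row x1: dp [-0.0052 -0.0046  0.0079] rot [ 0.11 -0.56 -0.08]
(-45, 77, 28) [14.5  6.4 20.4 19. ]
(-35, 78, 28) [10.7  1.6 21.4 15.2]
(-25, 79, 28) [ 6.9  5.4 22.4 11.3]
(-20, 81, 28) [ 6.3  6.  24.4 10.8]
(-15, 83, 28) [ 5.7  6.6 26.4 10.2]
(-10, 83, 28) [ 3.4  8.9 26.4  8.4]
(-5, 83, 28) [ 1.  11.3 26.4  8.4]
(-5, 84, 28) [ 1.9 10.4 27.4  9.4]
(0, 86, 28) [ 1.3 10.9 29.4 11.4]
(0, 82, 30) [-0.3 12.4 22.5  4.5]
(0, 80, 33) [ 0.8 10.8 16.3 -1.2]
(3, 80, 33) [-0.9 12.5 16.3  1. ]
(3, 78, 36) [ 0.2 10.9 10.2 -0.4]
(3, 75, 38) [-0.3 11.   4.5 -0.7]
(3, 73, 40) [-0.  10.2 -0.1  0.5]
26 -50 74 12.0 [12.  12.4 20.4 20.7]
26 -44 74 8.1 [ 8.1  8.3 20.4 18.1]
26 -38 75 6.3 [ 6.3  6.3 21.4 16.3]
26 -32 78 6.1 [ 6.4  6.1 24.4 16.4]
26 -26 81 6.1 [ 6.4  6.1 27.4 16.5]
26 -20 84 6.0 [ 6.5  6.  30.4 16.5]
26 -14 87 5.9 [ 6.6  5.9 33.4 16.6]
26 -8 90 5.9 [ 6.6  5.9 36.4 18.4]
26 -2 93 5.8 [ 6.7  5.8 39.4 21.4]
26 4 95 5.9 [ 5.9  6.6 41.4 23.4]
28 -50 72 13.4 [13.7 13.4 15.4 16.9]
28 -44 71 9.0 [ 9.   9.6 14.4 13.2]
28 -3
[... 958 characters left out ...]
0 5.6 [ 6.2  5.6 27.7 10. ]
34 -50 76 10.9 [26.5 10.9 10.9 14.1]
34 -44 73 7.9 [20.5  8.1  7.9  8.2]
34 -38 72 4.1 [16.3  4.1  6.9  4.1]
34 -8 85 1.1 [10.3  1.1 19.9  1.9]
34 -2 86 2.9 [ 7.8  3.6 20.9  2.9]
34 4 88 5.3 [ 6.1  5.3 22.9  6.5]
36 -50 78 10.1 [31.4 10.1 10.2 13.6]
36 -44 75 7.0 [25.4  7.   7.2  7.6]
36 -38 74 3.0 [21.1  3.   6.2  3.3]
36 4 86 5.0 [ 6.1  5.  18.2  5.1]
38 -50 95 9.4 [48.1  9.4 24.5 24.7]
38 -44 77 6.2 [30.2  6.2  6.5  6.9]
38 -38 76 2.1 [25.7  2.1  5.5  2.4]
38 4 85 3.7 [ 6.9  3.7 14.5  4.3]
40 -50 95 12.7 [50.9 12.7 21.9 22.2]
40 -44 95 8.8 [47.1  8.8 21.9 18.3]
40 -38 95 5.0 [43.2  5.  21.9 14.4]
40 -32 95 1.1 [39.3  1.1 21.9 10.6]
40 4 83 2.6 [7.  3.2 9.9 2.6]
```

The tool stopped at z = 0.011, which is too high for a firm hold. I'll reopen, go lower and close again.

Call:
carry_out(plan=[{"grip":0.1,"dp":[0,0,0],"rotation":[0,0,0]},{"grip":0.1,"dp":[-0.002,-0.003,0.003],"rotation":[0,-0.5,0]},{"grip":0.1,"dp":[-0.002,-0.002,0.004],"rotation":[0,0,0]},{"grip":0.1,"dp":[0,0,0.004],"rotation":[0,0,0]},{"grip":0.1,"dp":[0,0,0.002],"rotation":[0,0,0]},{"grip":0.1,"dp":[0,0,0],"rotation":[0,0,0]}])

```text
time_s: 4.75
tool_pos: [0.5133, 0.4132, 0.0012]
tool_rot: [179.7, -0.2, 60.8]
force: [0.0, 0.2, 0.7]
grip_width: 0.0781
```

Call:
carry_out(plan=[{"grip":1,"dp":[0,0,-0.001],"rotation":[0,0,0]},{"grip":1,"dp":[0,0,0],"rotation":[0,0,0]},{"grip":1,"dp":[0,0,0],"rotation":[0,0,0]},{"grip":1,"dp":[0,0,0],"rotation":[0,0,0]},{"grip":1,"dp":[0,0,0],"rotation":[0,0,0]},{"grip":1,"dp":[0,0,0],"rotation":[0,0,0]}], force=40)

```text
time_s: 5.25
tool_pos: [0.5126, 0.4136, 0.0012]
tool_rot: [179.8, -0.2, 60.8]
force: [-1.4, -0.7, 1.5]
grip_width: 0.0579
```

```bash
python3 - <<'E'
from h import *
delta((.513,.410,.25),(180,0,60.8),8)
b=cv2.resize(env.read_camera("top")[155:220,135:190,::-1],None,fx=7,fy=7,interpolation=cv2.INTER_CUBIC)
s=cv2.resize(env.read_camera("scene")[235:300,130:185,::-1],None,fx=7,fy=7,interpolation=cv2.INTER_CUBIC)
cv2.imwrite("pics/grip.png",np.hstack([s,b]))
E
```

```text
pos [0.5126 0.4136 0.0012] rot [179.76  -0.19  60.85] t 5.25 F [-1.4 -0.7  1.5]
row x8: dp [-0.0003  0.0003 -0.0311] rot [ 0.03 -0.02  0.01]
```

View pics/grip.png

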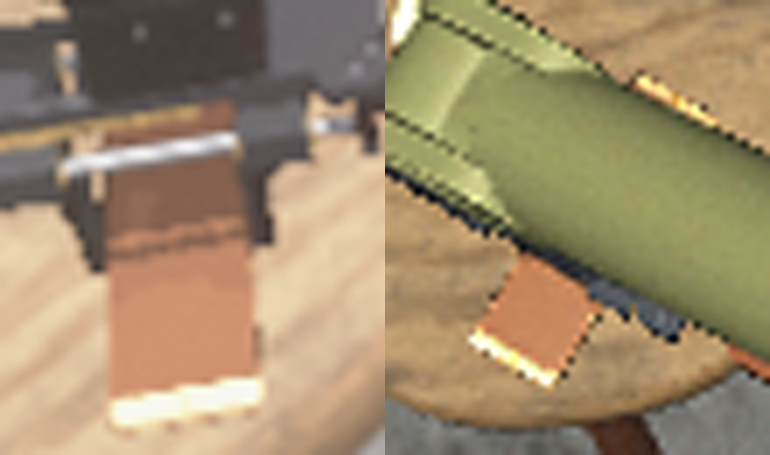

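The jaws hold the board at 57.9 mm and it hasn't shifted; the near strip is still at scene crop (110–265, 380–425). I'll lift it and check the bucket height.

Call:
carry_out(plan=[{"grip":1,"dp":[0,0,-0.02],"rotation":[0,0,0]},{"grip":1,"dp":[0,0,-0.04],"rotation":[0,0,0]},{"grip":1,"dp":[0,0,-0.04],"rotation":[0,0,0]},{"grip":1,"dp":[0,0,-0.04],"rotation":[0,0,0]},{"grip":1,"dp":[0,0,-0.04],"rotation":[0,0,0]},{"grip":1,"dp":[0,0,-0.04],"rotation":[0,0,0]},{"grip":1,"dp":[0,0,-0.04],"rotation":[0,0,0]},{"grip":1,"dp":[0,0,-0.02],"rotation":[0,0,0]}])

```text
time_s: 6.02
tool_pos: [0.5066, 0.4064, 0.2764]
tool_rot: [-179.5, 1.4, 60.9]
force: [0.4, 1.5, -1.0]
grip_width: 0.0577
```

```bash
python3 - <<'E'
from h import *
print(tri((204,143),(252,128)))
delta((.55,.0,.29),(180,0,57),12)
c=env.get_obs();print(c["qpos"].round(1),c["grip_width"])
E
```

```text
(array([0.72851157, 0.06099494, 0.17197508]), [np.float64(0.0039112942223035255), np.float64(0.003911294222302649)])
pos [0.5066 0.4064 0.2764] rot [-179.54    1.45   60.93] t 6.0167 F [ 0.4  1.5 -1. ]
row x12: dp [-0.0272  0.0205 -0.0008] rot [-0.03  0.12  0.33]
[ -5.2  26.  -51.2  75.5  19.7  89.1   6.7] 0.057664274634906004
```

Call:
carry_out(plan=[{"grip":1,"dp":[-0.02,0.008,-0.004],"rotation":[0,0.5,0.2]},{"grip":1,"dp":[-0.038,0.015,-0.004],"rotation":[0,0.5,0.2]},{"grip":1,"dp":[-0.038,0.015,-0.003],"rotation":[0,0.3,0.2]},{"grip":1,"dp":[-0.038,0.015,0],"rotation":[0,0,0.2]},{"grip":1,"dp":[-0.038,0.015,0],"rotation":[0,0,0.2]},{"grip":1,"dp":[-0.038,0.015,0],"rotation":[0,0,0.2]},{"grip":1,"dp":[-0.038,0.015,0],"rotation":[0,0,0.2]},{"grip":1,"dp":[-0.038,0.015,0],"rotation":[0,0,0.2]}])

```text
time_s: 6.68
tool_pos: [0.4584, 0.1069, 0.2851]
tool_rot: [-179.0, -0.4, 60.3]
force: [0.5, -1.0, -3.3]
grip_width: 0.0571
```

```bash
cat >> h.py <<'E'
E0=np.array([.483,-.301,0]);EY=-33.
ex=np.array([np.cos(np.radians(EY)),np.sin(np.radians(EY)),0]); ey=np.array([-ex[1],ex[0],0]); ez=np.array([0,0,1.])
OFF=[.002,-.001]   # board origin rel. TCP: along slope, along normal
def wp(x,z,th,y=0):
    "world TCP pose for board origin at easel (x,z) mm, slope th"
    a=np.radians(th);ty=np.cos(a)*ex+np.sin(a)*ez; n=-np.sin(a)*ex+np.cos(a)*ez
    R=np.column_stack([ey,ty,-n]); p=E0+ex*x/1e3+ey*y/1e3+ez*z/1e3-OFF[0]*ty-OFF[1]*n
    return p,Ro.from_matrix(R).as_euler("xyz",degrees=True)
def where():
    o=env.get_obs();R=Ro.from_euler("xyz",o["tool_rot"],degrees=True).as_matrix()
    b=o["tool_pos"]+OFF[0]*R[:,1]-OFF[1]*R[:,2]-E0
    ty=R[:,1]; print("board in easel mm: x %.1f y %.1f z %.1f slope %.2f yaw %.2f roll %.2f"%(*(1e3*np.array([b@ex,b@ey,b[2]])),np.degrees(np.arcsin(ty[2])),np.degrees(np.arctan2(ty@ey,ty@ex)),np.degrees(np.arcsin(R[2,0]))),"grip",o["grip_width"].round(4),"q",o["qpos"].round(0))
E
python3 - <<'E'
from h import *
where(); p,r=wp(-90,230,0); print(p,r); delta(p,r,8); delta(p,r,9)
E
```

```text
Traceback (most recent call last):
  File "h.py", line 38, in where
    ty=R[:,1]; print("board in easel mm: x %.1f y %.1f z %.1f slope %.2f yaw %.2f roll %.2f"%(*(1e3*np.array([b@ex,b@ey,b[2]])),np.degrees(np.arcsin(ty[2])),np.degrees(np.arctan2(ty@ey,ty@ex)),np.degrees(np.arcsin(R[2,0]))),"grip",o["grip_width"].round(4),"q",o["qpos"].round(0))
                                                                                                                                                                                                                                       ^^^^^^^^^^^^^^^^^^^^^
AttributeError: 'float' object has no attribute 'round'
```

```bash
sed -i 's/o\["grip_width"\].round(4)/round(o["grip_width"],4)/' h.py
python3 - <<'E'
from h import *
where(); p,r=wp(-90,230,0); print(p,r); delta(p,r,8); delta(p,r,9)
E
```

```text
board in easel mm: x -240.8 y 328.8 z 284.1 slope -0.99 yaw 3.35 roll 0.42 grip 0.0571 q [ 32.  -4. -45. 100.  -4.  83.  48.]
[ 0.40584231 -0.25089321  0.231     ] [180.   0.  57.]
pos [0.4584 0.1069 0.2851] rot [-179.01   -0.42   60.34] t 6.6833 F [ 0.5 -1.  -3.3]
row x8: dp [-0.0417  0.0176  0.0064] rot [-0.13 -0.05  0.42]
pos [0.4584 0.1069 0.2851] rot [-179.01   -0.42   60.34] t 6.6833 F [ 0.5 -1.  -3.3]
row x9: dp [-0.0371  0.0156  0.0057] rot [-0.11 -0.04  0.37]
```

Call:
carry_out(plan=[{"grip":1,"dp":[-0.037,0.016,0],"rotation":[0,0,0.4]},{"grip":1,"dp":[-0.037,0.016,0],"rotation":[0,0,0.4]},{"grip":1,"dp":[-0.037,0.016,0],"rotation":[-0.2,0,0.4]},{"grip":1,"dp":[-0.037,0.016,0.003],"rotation":[-0.2,0,0.4]},{"grip":1,"dp":[-0.037,0.016,0.005],"rotation":[-0.2,0,0.4]},{"grip":1,"dp":[-0.037,0.016,0.005],"rotation":[-0.2,0,0.4]},{"grip":1,"dp":[-0.037,0.016,0.01],"rotation":[0,0,0.4]},{"grip":1,"dp":[-0.037,0.016,0.01],"rotation":[0,0,0.4]}])

```text
time_s: 7.35
tool_pos: [0.4066, -0.2184, 0.247]
tool_rot: [-179.9, -0.0, 56.9]
force: [0.9, 0.0, -2.2]
grip_width: 0.0576
```

```bash
python3 - <<'E'
from h import *
where(); p,r=wp(-70,130,14); print(p,r); delta(p,r,8)
E
```

```text
board in easel mm: x -107.1 y 27.6 z 246.0 slope -0.08 yaw -0.13 roll 0.05 grip 0.0576 q [ 48.  -5. -22. 106.  -2.  79.  84.]
[ 0.42246265 -0.26168659  0.13048645] [166.   0.  57.]
pos [ 0.4066 -0.2184  0.247 ] rot [-1.7992e+02 -5.0000e-02  5.6870e+01] t 7.35 F [ 0.9  0.  -2.2]
row x8: dp [-0.0035  0.0031  0.015 ] rot [-1.76 -0.   -0.02]
```

Call:
carry_out(plan=[{"grip":1,"dp":[-0.004,0,0.006],"rotation":[-3,0,0]},{"grip":1,"dp":[-0.004,0,0.012],"rotation":[-3,0,0]},{"grip":1,"dp":[-0.004,0,0.015],"rotation":[-3,0,0]},{"grip":1,"dp":[-0.004,0,0.018],"rotation":[-3,0,0]},{"grip":1,"dp":[-0.004,0,0.018],"rotation":[-2,0,0]},{"grip":1,"dp":[-0.004,0,0.018],"rotation":[0,0,0]},{"grip":1,"dp":[-0.003,0,0.018],"rotation":[0,0,0]},{"grip":1,"dp":[0,0,0.01],"rotation":[0,0,0]}])

```text
time_s: 8.02
tool_pos: [0.3952, -0.2623, 0.1195]
tool_rot: [166.4, 0.1, 55.7]
force: [-0.1, 0.1, -1.5]
grip_width: 0.0577
```

```bash
python3 - <<'E'
from h import *
where(); p,r=wp(-62,74,28); print(p,r); delta(p,r,8)
E
```

```text
board in easel mm: x -92.5 y -15.4 z 119.0 slope 13.60 yaw -1.27 roll -0.12 grip 0.0577 q [ 50.  -8. -19. 125.  -2.  49.  88.]
[ 0.42912769 -0.26601491  0.073944  ] [152.   0.  57.]
pos [ 0.3952 -0.2623  0.1195] rot [1.664e+02 1.200e-01 5.570e+01] t 8.0167 F [-0.1  0.1 -1.5]
row x8: dp [0.002  0.0016 0.0067] rot [-1.8   0.07 -0.15]
```

Call:
carry_out(plan=[{"grip":1,"dp":[0.002,0.002,0.005],"rotation":[-2,0,-0.2]},{"grip":1,"dp":[0.002,0.002,0.006],"rotation":[-2,0,-0.2]},{"grip":1,"dp":[0.002,0.002,0.006],"rotation":[-2,0,-0.2]},{"grip":1,"dp":[0.002,0.002,0.006],"rotation":[-2,0,-0.2]},{"grip":1,"dp":[0.002,0.002,0.006],"rotation":[-2,0,-0.2]},{"grip":1,"dp":[0.002,0.002,0.006],"rotation":[-2,0,-0.2]},{"grip":1,"dp":[0.002,0.002,0.006],"rotation":[-1.5,0,0]},{"grip":1,"dp":[0,0,0],"rotation":[0,0,0]}])

```text
time_s: 8.68
tool_pos: [0.4151, -0.2592, 0.0706]
tool_rot: [153.9, 0.6, 56.9]
force: [-0.1, 1.1, -2.9]
grip_width: 0.0576
```

```bash
python3 - <<'E'
from h import *
where(); p,r=wp(-55,74,28); delta(p,r,4)
def c(im,x,y,w,h,k):return cv2.resize(im[y:y+h,x:x+w,::-1],None,fx=k,fy=k,interpolation=cv2.INTER_CUBIC)
cv2.imwrite("pics/ins.png",np.hstack([c(env.read_camera("scene"),295,110,80,95,5),c(env.read_camera("top"),300,155,80,95,5)]))
E
```

```text
board in easel mm: x -77.5 y -1.9 z 70.6 slope 26.13 yaw 0.17 roll -0.55 grip 0.0576 q [ 50. -10. -22. 137.  -2.  27.  86.]
pos [ 0.4151 -0.2592  0.0706] rot [153.87   0.55  56.9 ] t 8.6833 F [-0.1  1.1 -2.9]
row x4: dp [0.0005 0.0054 0.0018] rot [-0.47  0.13  0.04]
```

View pics/ins.png

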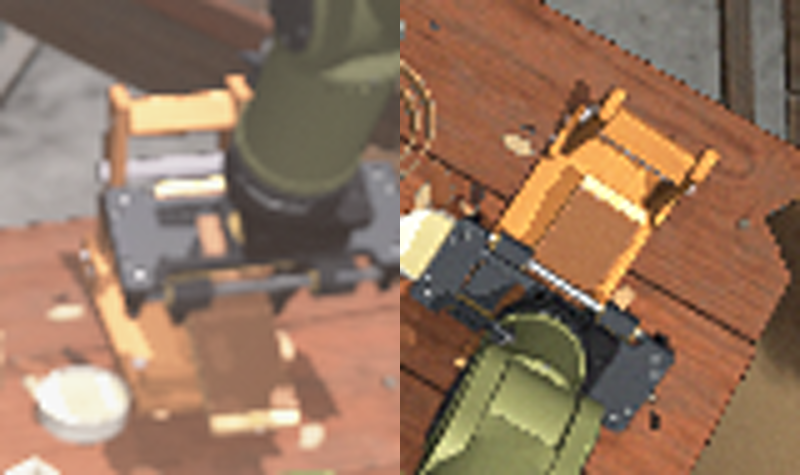

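The board's upper pale edge is in front of the rail, at top crop (585,180)–(650,218), roughly centred between the posts at (615,97) and (707,158). I'll check the lateral offset numerically in this same view.

```bash
python3 - <<'E'
from h import *
C=lambda x,y:np.array([300+(x-400+.5)/5-.5,155+(y+.5)/5-.5])
def E(u,z):
    p=onz("top",u,z)-E0; return (1e3*np.array([p@ex,p@ey])).round(1)
print("strip",E(C(585,178),.125),E(C(651,216),.125))
print("posts",E(C(615,97),.165),E(C(707,158),.165))
for s in(.029,-.029): 
    a=np.radians(26.1);q=E0+ex*(-.0775+.095*np.cos(a)-.014*np.sin(a))+ey*(s-.002)+ez*.125
    print(((proj("top",q)-[300,155]+.5)*5+[400,0]).round(0))
p,r=wp(-38,72,28); delta(p,r,6); 
E
```

```text
strip [-1.9 27.2] [  1.7 -31.4]
posts [54.  44.9] [ 53.3 -38.6]
[588. 175.]
[651. 216.]
pos [ 0.4158 -0.26    0.072 ] rot [153.82   0.55  56.87] t 8.7833 F [ 0.7 -0.1 -2.3]
row x6: dp [0.0004 0.0057 0.0029] rot [-0.3   0.09  0.02]
```

```bash
python3 - <<'E'
from h import *
p,r=wp(-46,71.5,28,2); delta(p,r,5)
E
```

```text
pos [ 0.4158 -0.26    0.072 ] rot [153.82   0.55  56.87] t 8.7833 F [ 0.7 -0.1 -2.3]
row x5: dp [0.0009 0.0054 0.0029] rot [-0.36  0.11  0.03]
```

Call:
carry_out(plan=[{"grip":1,"dp":[0.001,0.005,0.003],"rotation":[-0.4,0.1,0]},{"grip":1,"dp":[0.001,0.005,0.003],"rotation":[-0.4,0.1,0]},{"grip":1,"dp":[0.001,0.005,0.003],"rotation":[-0.4,0.1,0]},{"grip":1,"dp":[0.001,0.005,0.003],"rotation":[-0.4,0.1,0]},{"grip":1,"dp":[0.001,0.005,0.003],"rotation":[-0.4,0.1,0]},{"grip":1,"dp":[0,0,0],"rotation":[0,0,0]},{"grip":1,"dp":[0,0,0],"rotation":[0,0,0]}])

```text
time_s: 9.37
tool_pos: [0.4479, -0.2746, 0.0722]
tool_rot: [151.5, 0.0, 57.1]
force: [-0.8, -0.3, -2.6]
grip_width: 0.0579
```

```bash
python3 - <<'E'
from h import *
where();p,r=wp(-32,75,28,2); delta(p,r,4)
E
```

```text
board in easel mm: x -41.6 y 3.0 z 72.3 slope 28.49 yaw 0.08 roll -0.01 grip 0.0579 q [ 50.  -6. -23. 134.   1.  23.  83.]
pos [ 0.4479 -0.2746  0.0722] rot [1.5151e+02 1.0000e-02 5.7070e+01] t 9.3667 F [-0.8 -0.3 -2.6]
row x4: dp [-0.0003  0.0024  0.0005] rot [ 0.12 -0.01  0.02]
```

Call:
carry_out(plan=[{"grip":1,"dp":[0,0.003,0],"rotation":[0.1,0,0]},{"grip":1,"dp":[0,0.003,0],"rotation":[0.1,0,0]},{"grip":1,"dp":[0,0.003,0.0005],"rotation":[0.1,0,0]},{"grip":1,"dp":[0,0.003,0.0005],"rotation":[0.1,0,0]},{"grip":1,"dp":[0,0.003,0.0005],"rotation":[0.1,0,0]},{"grip":1,"dp":[0,0,0],"rotation":[0,0,0]},{"grip":1,"dp":[0,0,0],"rotation":[0,0,0]}])

```text
time_s: 9.95
tool_pos: [0.4609, -0.2832, 0.0789]
tool_rot: [152.1, 0.0, 57.1]
force: [-0.5, 0.2, -2.4]
grip_width: 0.0574
```

```bash
python3 - <<'E'
from h import *
where();p,r=wp(-8,87,28,2); delta(p,r,6)
E
```

```text
board in easel mm: x -26.0 y 2.9 z 78.9 slope 27.94 yaw 0.06 roll -0.02 grip 0.0574 q [ 51.  -4. -23. 132.   2.  25.  83.]
pos [ 0.4609 -0.2832  0.0789] rot [1.5206e+02 2.0000e-02 5.7050e+01] t 9.95 F [-0.5  0.2 -2.4]
row x6: dp [-0.0001  0.0033  0.0002] rot [-0.01 -0.    0.01]
```

Call:
carry_out(plan=[{"grip":1,"dp":[0,0.003,0.0002],"rotation":[0,0,0]},{"grip":1,"dp":[0,0.004,0.0002],"rotation":[0,0,0]},{"grip":1,"dp":[0,0.004,0.0002],"rotation":[0,0,0]},{"grip":1,"dp":[0,0.004,0.0002],"rotation":[0,0,0]},{"grip":1,"dp":[0,0.004,0.0002],"rotation":[0,0,0]},{"grip":1,"dp":[0,0.001,0],"rotation":[0,0,0]},{"grip":1,"dp":[0,0,0],"rotation":[0,0,0]}])

```text
time_s: 10.53
tool_pos: [0.4777, -0.2942, 0.0883]
tool_rot: [152.1, 0.0, 57.1]
force: [0.3, -1.0, -1.0]
grip_width: 0.057
```

```bash
python3 - <<'E'
from h import *
where();p,r=wp(3,84,35,2); delta(p,r,6)
def c(im,x,y,w,h,k):return cv2.resize(im[y:y+h,x:x+w,::-1],None,fx=k,fy=k,interpolation=cv2.INTER_CUBIC)
cv2.imwrite("pics/ins2.png",np.hstack([c(env.read_camera("scene"),295,110,80,95,5),c(env.read_camera("top"),300,155,80,95,5)]))
E
```

```text
board in easel mm: x -5.9 y 2.8 z 88.4 slope 27.95 yaw 0.06 roll -0.02 grip 0.057 q [ 51.  -3. -23. 129.   3.  26.  82.]
pos [ 0.4777 -0.2942  0.0883] rot [1.5205e+02 2.0000e-02 5.7050e+01] t 10.5333 F [ 0.3 -1.  -1. ]
row x6: dp [-0.0001  0.0009  0.0014] rot [-1.18 -0.    0.01]
```

View pics/ins2.png

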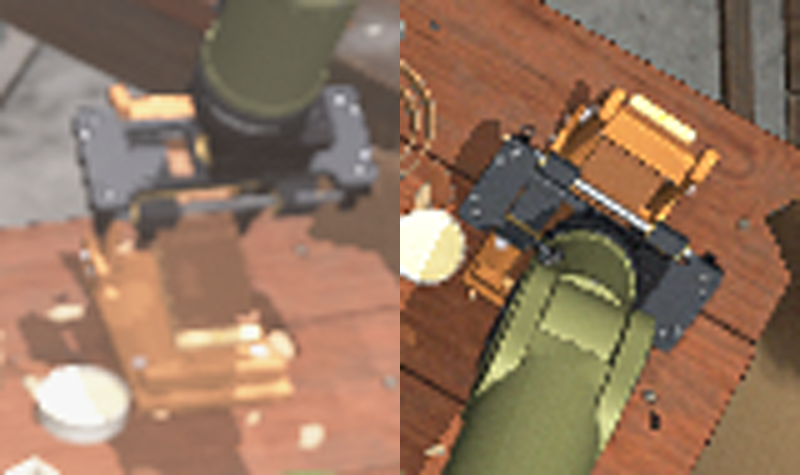

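The board's pale end now shows past the cap between the posts, at top crop (632,95)–(696,137). The foot is above the cleat and there is no contact force. Next I'll move forward slightly and tilt up.

Call:
carry_out(plan=[{"grip":1,"dp":[0,0.002,0.0005],"rotation":[-0.8,0,0]},{"grip":1,"dp":[0,0.002,0.0006],"rotation":[-0.8,0,0]},{"grip":1,"dp":[0,0.002,0.0006],"rotation":[-0.8,0,0]},{"grip":1,"dp":[0,0.0015,0.0006],"rotation":[-0.8,0,0]},{"grip":1,"dp":[0,0,0],"rotation":[0,0,0]},{"grip":1,"dp":[0,0,0],"rotation":[0,0,0]}])

```text
time_s: 11.13
tool_pos: [0.4832, -0.2979, 0.0888]
tool_rot: [148.6, 0.0, 57.1]
force: [0.4, 0.3, -2.6]
grip_width: 0.0575
```

```bash
python3 - <<'E'
from h import *
where()
for w,n in(((4,86,36,1),5),((4,83,40,1),8)): delta(*wp(*w),n)
E
```

```text
board in easel mm: x 0.7 y 2.7 z 89.0 slope 31.36 yaw 0.08 roll -0.04 grip 0.0575 q [ 51.  -3. -23. 131.   5.  21.  81.]
pos [ 0.4832 -0.2979  0.0888] rot [1.4864e+02 4.0000e-02 5.7050e+01] t 11.1333 F [ 0.4  0.3 -2.6]
row x5: dp [-0.0003  0.0002  0.0009] rot [-0.93  0.    0.01]
pos [ 0.4832 -0.2979  0.0888] rot [1.4864e+02 4.0000e-02 5.7050e+01] t 11.1333 F [ 0.4  0.3 -2.6]
row x8: dp [-0.0002 -0.0001  0.0009] rot [-1.08  0.    0.01]
```

Call:
carry_out(plan=[{"grip":1,"dp":[0,0.0002,0.0009],"rotation":[-1,0,0]},{"grip":1,"dp":[0,0.0002,0.0009],"rotation":[-1,0,0]},{"grip":1,"dp":[0,0.0002,0.0009],"rotation":[-1,0,0]},{"grip":1,"dp":[0,0.0002,0.0009],"rotation":[-1,0,0]},{"grip":1,"dp":[0,0.0002,0.0009],"rotation":[-0.6,0,0]},{"grip":1,"dp":[0,0,0],"rotation":[0,0,0]},{"grip":1,"dp":[0,0,0],"rotation":[0,0,0]}])

```text
time_s: 11.72
tool_pos: [0.486, -0.2998, 0.0857]
tool_rot: [143.8, 0.1, 57.1]
force: [-0.3, -0.5, -2.6]
grip_width: 0.0578
```

```bash
python3 - <<'E'
from h import *
where()
for w,n in(((4.5,82,40,1),5),((4,77,40,1),8)): delta(*wp(*w),n)
E
```

```text
board in easel mm: x 4.1 y 2.7 z 86.1 slope 36.16 yaw 0.10 roll -0.06 grip 0.0578 q [ 52.  -4. -24. 134.   8.  14.  77.]
pos [ 0.486  -0.2998  0.0857] rot [1.4384e+02 6.0000e-02 5.7060e+01] t 11.7167 F [-0.3 -0.5 -2.6]
row x5: dp [-0.0003 -0.0004  0.0007] rot [-0.77  0.    0.02]
pos [ 0.486  -0.2998  0.0857] rot [1.4384e+02 6.0000e-02 5.7060e+01] t 11.7167 F [-0.3 -0.5 -2.6]
row x8: dp [-0.0002 -0.0007  0.0009] rot [-0.48  0.    0.01]
```

Call:
carry_out(plan=[{"grip":1,"dp":[0,-0.0004,0.0012],"rotation":[-0.4,0,0]},{"grip":1,"dp":[0,-0.0004,0.0012],"rotation":[-0.4,0,0]},{"grip":1,"dp":[0,-0.0004,0.0012],"rotation":[-0.4,0,0]},{"grip":1,"dp":[0,-0.0004,0.0012],"rotation":[-0.4,0,0]},{"grip":1,"dp":[0,-0.0004,0.001],"rotation":[-0.4,0,0]},{"grip":1,"dp":[0,0,0],"rotation":[0,0,0]},{"grip":1,"dp":[0,0,0],"rotation":[0,0,0]}])

```text
time_s: 12.3
tool_pos: [0.4891, -0.3015, 0.0807]
tool_rot: [141.5, 0.0, 57.1]
force: [-1.1, 2.0, 0.2]
grip_width: 0.0575
```

```bash
python3 - <<'E'
from h import *
where()
for w,n in(((4.5,75,39.5,1),5),): delta(*wp(*w),n)
print(env.get_obs()["qpos"])
def c(im,x,y,w,h,k):return cv2.resize(im[y:y+h,x:x+w,::-1],None,fx=k,fy=k,interpolation=cv2.INTER_CUBIC)
cv2.imwrite("pics/ins3.png",np.hstack([c(env.read_camera("scene"),295,110,80,95,5),c(env.read_camera("top"),300,155,80,95,5)]))
E
```

```text
board in easel mm: x 7.6 y 2.9 z 81.2 slope 38.47 yaw 0.10 roll -0.04 grip 0.0575 q [ 54.  -4. -27. 136.  15.   9.  70.]
pos [ 0.4891 -0.3015  0.0807] rot [1.4153e+02 4.0000e-02 5.7070e+01] t 12.3 F [-1.1  2.   0.2]
row x5: dp [-0.0004 -0.0013  0.0006] rot [-0.21 -0.    0.02]
[ 53.64965206  -3.56064118 -26.50865209 135.81600038  14.56143848
   9.38957996  70.16317706]
```

View pics/ins3.png

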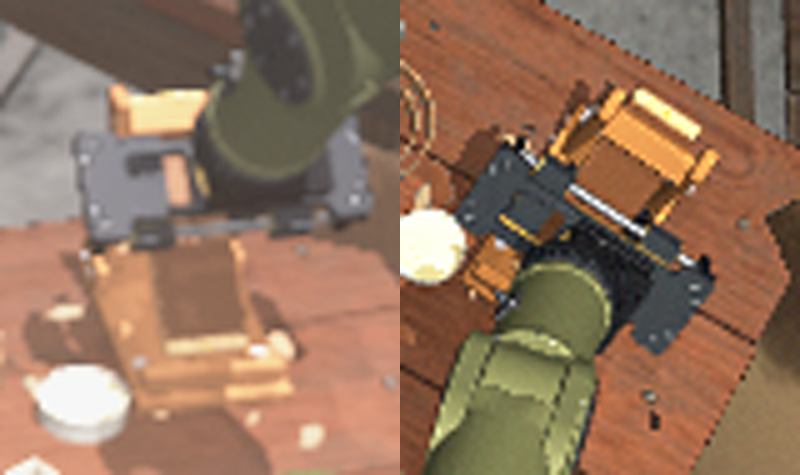

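The end still shows past the cap at top crop (635,92)–(700,135). The foot strip is above and behind the cleat, at scene crop (165–245, 345). I'll slide the board down its slope towards the base.

Call:
carry_out(plan=[{"grip":1,"dp":[0,-0.0012,0.0005],"rotation":[0,0,0]},{"grip":1,"dp":[0,-0.0012,0.0005],"rotation":[0,0,0]},{"grip":1,"dp":[0,-0.0012,0.0005],"rotation":[0,0,0]},{"grip":1,"dp":[0,-0.0012,0.0005],"rotation":[0,0,0]},{"grip":1,"dp":[0,-0.0012,0.0005],"rotation":[0,0,0]},{"grip":1,"dp":[0,0,0],"rotation":[0,0,0]},{"grip":1,"dp":[0,0,0],"rotation":[0,0,0]}])

```text
time_s: 12.98
tool_pos: [0.4897, -0.3018, 0.0796]
tool_rot: [140.9, 0.0, 57.1]
force: [-2.5, 1.1, 3.0]
grip_width: 0.0579
```

```bash
python3 - <<'E'
from h import *
where()
delta(*wp(3.5,74.5,39),5)
E
```

```text
board in easel mm: x 8.3 y 2.9 z 80.1 slope 39.06 yaw 0.10 roll -0.04 grip 0.0579 q [ 55.  -3. -27. 136.  17.   8.  68.]
pos [ 0.4897 -0.3018  0.0796] rot [1.4094e+02 4.0000e-02 5.7070e+01] t 12.9833 F [-2.5  1.1  3. ]
row x5: dp [-0.0006 -0.0014  0.0003] rot [ 0.01 -0.    0.02]
```

Call:
carry_out(plan=[{"grip":1,"dp":[0,-0.003,0],"rotation":[0,0,0]},{"grip":1,"dp":[0,-0.003,0],"rotation":[0,0,0]},{"grip":1,"dp":[0,-0.003,0],"rotation":[0,0,0]},{"grip":1,"dp":[0,0,0],"rotation":[0,0,0]}])

```text
time_s: 13.32
tool_pos: [0.4846, -0.2979, 0.0744]
tool_rot: [140.8, -0.0, 57.1]
force: [-2.2, 1.6, 0.5]
grip_width: 0.0574
```

```bash
python3 - <<'E'
from h import *
where()
delta(*wp(3.5,74.5,39),5)
E
```

```text
board in easel mm: x 1.9 y 3.5 z 74.9 slope 39.20 yaw 0.11 roll 0.00 grip 0.0574 q [ 55.  -4. -28. 137.  19.   7.  66.]
pos [ 0.4846 -0.2979  0.0744] rot [140.8   -0.    57.12] t 13.3167 F [-2.2  1.6  0.5]
row x5: dp [-0.0007  0.0002  0.0003] rot [ 0.04 -0.02  0.02]
```

Call:
carry_out(plan=[{"grip":1,"dp":[-0.001,-0.002,0.001],"rotation":[0,0,0]},{"grip":1,"dp":[0,-0.002,0.001],"rotation":[0,0,0]},{"grip":1,"dp":[0,0,0],"rotation":[0,0,0]}])

```text
time_s: 13.57
tool_pos: [0.4845, -0.2981, 0.0738]
tool_rot: [140.4, 0.1, 57.2]
force: [-2.0, 2.1, 0.8]
grip_width: 0.0574
```

```bash
python3 - <<'E'
from h import *
where()
delta(*wp(3,73,40),1)
E
```

```text
board in easel mm: x 1.8 y 3.2 z 74.3 slope 39.61 yaw 0.25 roll -0.06 grip 0.0574 q [ 56.  -4. -29. 138.  21.   7.  64.]
pos [ 0.4845 -0.2981  0.0738] rot [1.4039e+02 6.0000e-02 5.7190e+01] t 13.5667 F [-2.   2.1  0.8]
row x1: dp [-0.0032  0.      0.0017] rot [-0.39 -0.07  0.19]
```

Within measuring error this is the seated pose, so I'll open the gripper.

Call:
carry_out(plan=[{"grip":0.25,"dp":[0,0,0],"rotation":[0,0,0]},{"grip":0.2,"dp":[0,0,0],"rotation":[0,0,0]},{"grip":0.1,"dp":[0,0,0],"rotation":[0,0,0]},{"grip":0,"dp":[0,0,0],"rotation":[0,0,0]},{"grip":0,"dp":[0,0,0],"rotation":[0,0,0]},{"grip":0,"dp":[0,0,0],"rotation":[0,0,0]}])

```text
time_s: 14.07
tool_pos: [0.4829, -0.2972, 0.0715]
tool_rot: [140.6, 0.0, 57.2]
force: [-0.9, -0.5, 0.4]
grip_width: 0.0846
```

```bash
python3 - <<'E'
from h import *
where(); print(env.get_obs()["force"])
E
```

```text
board in easel mm: x 0.0 y 3.1 z 72.0 slope 39.36 yaw 0.21 roll -0.05 grip 0.0846 q [ 56.  -4. -29. 138.  21.   7.  64.]
[-0.92293457 -0.47433797  0.39425949]
```

Call:
carry_out(plan=[{"grip":0,"dp":[0,0.003,-0.006],"rotation":[0,0,0]},{"grip":0,"dp":[0,0.006,-0.009],"rotation":[0,0,0]},{"grip":0,"dp":[0,0.008,-0.011],"rotation":[0,0,0]},{"grip":0,"dp":[0,0.01,-0.014],"rotation":[0,0,0]},{"grip":0,"dp":[0,0.01,-0.014],"rotation":[0,0,0]},{"grip":0,"dp":[0,0.01,-0.014],"rotation":[0,0,0]},{"grip":0,"dp":[0,0.01,-0.015],"rotation":[0,0,0]},{"grip":0,"dp":[0,0.01,-0.015],"rotation":[0,0,0]}])

```text
time_s: 14.73
tool_pos: [0.4703, -0.2889, 0.1853]
tool_rot: [141.6, -0.2, 57.2]
force: [-10.9, 5.9, 17.2]
grip_width: 0.0871
```

```bash
python3 - <<'E'
from h import *
where()
E
```

```text
board in easel mm: x -15.1 y 3.3 z 185.8 slope 38.38 yaw 0.06 roll 0.19 grip 0.0871 q [ 41. -17. -13. 133.  -2.  26.  86.]
```

Call:
carry_out(plan=[{"grip":0,"dp":[0,0,0],"rotation":[3,0,0]},{"grip":0,"dp":[0,0.002,-0.003],"rotation":[4,0,0]},{"grip":0,"dp":[0,0.003,-0.006],"rotation":[4,0,0]},{"grip":0,"dp":[0,0.003,-0.008],"rotation":[4,0,0]},{"grip":0,"dp":[0,0.003,-0.01],"rotation":[4,0,0]},{"grip":0,"dp":[0,0.003,-0.01],"rotation":[4,0,0]},{"grip":0,"dp":[0,0.003,-0.01],"rotation":[4,0,0]},{"grip":0,"dp":[0,0,-0.01],"rotation":[4,0,0]}])

```text
time_s: 15.4
tool_pos: [0.4627, -0.2846, 0.2475]
tool_rot: [174.1, -0.1, 57.2]
force: [0.3, 0.3, 0.1]
grip_width: 0.0866
```

```bash
python3 - <<'E'
from h import *
where(); print(env.get_obs()["force"])
def c(im,x,y,w,h,k):return cv2.resize(im[y:y+h,x:x+w,::-1],None,fx=k,fy=k,interpolation=cv2.INTER_CUBIC)
cv2.imwrite("pics/rel.png",np.hstack([c(env.read_camera("scene"),295,110,80,95,5),c(env.read_camera("top"),300,155,80,95,5)]))
E
```

```text
board in easel mm: x -23.9 y 2.7 z 246.7 slope 5.93 yaw 0.20 roll 0.14 grip 0.0866 q [ 41.   1. -13. 101.   0.  72.  86.]
[0.27408688 0.30763712 0.10369781]
```

View pics/rel.png

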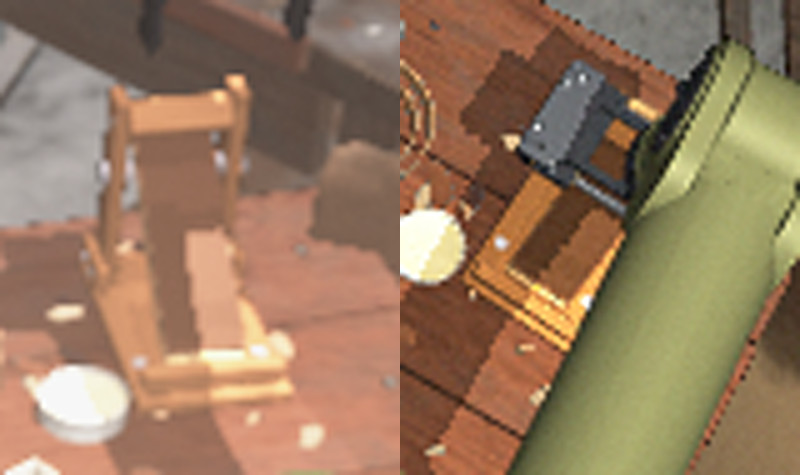

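The board leans on the rail under the cap, with its foot strip next to the cleat at top crop (510,270)–(570,308) and scene crop (165–250, 355). I'll compare that against the expected seated corners.

```bash
python3 - <<'E'
from h import *
im={n:env.read_camera(n) for n in P}
a=np.radians(40)
def pt(x,z,y):return E0+ex*x/1e3+ey*y/1e3+ez*z/1e3
O={"scene":(295,110,0),"top":(300,155,400)}
for n in P:
    ox,oy,sx=O[n]
    for nm,q in(("foot top L",(-78.8,22.6,32)),("foot top R",(-78.8,22.6,-26)),("same +8mm upslope L",(-72.7,27.7,32)),("cleat top inner L",(-79,30,50)),("cleat inner R",(-79,30,-50)),("cleat outer top L",(-93,30,50)),("base cL",(-100,12,55))):
        print(n,nm,((proj(n,pt(*q))-[ox,oy]+.5)*5+[sx,0]).round(0))
    k=cv2.resize(im[n][oy+(58 if n=="scene" else 40):oy+(83 if n=="scene" else 75),ox+(22 if n=="scene" else 10):ox+(62 if n=="scene" else 50),::-1],None,fx=10,fy=10,interpolation=cv2.INTER_CUBIC)
    cv2.imwrite(f"pics/f_{n}.png",k)
a_=cv2.imread("pics/f_scene.png");b_=cv2.imread("pics/f_top.png");h=max(a_.shape[0],b_.shape[0])
cv2.imwrite("pics/foot.png",np.hstack([cv2.copyMakeBorder(i,0,h-i.shape[0],0,0,0) for i in(a_,b_)]))
E
```

```text
scene foot top L [166. 366.]
scene foot top R [248. 358.]
scene same +8mm upslope L [165. 355.]
scene cleat top inner L [142. 360.]
scene cleat inner R [283. 346.]
scene cleat outer top L [147. 373.]
scene base cL [141. 400.]
top foot top L [504. 273.]
top foot top R [564. 312.]
top same +8mm upslope L [509. 266.]
top cleat top inner L [487. 259.]
top cleat inner R [591. 328.]
top cleat outer top L [478. 274.]
top base cL [465. 280.]
```

View pics/foot.png

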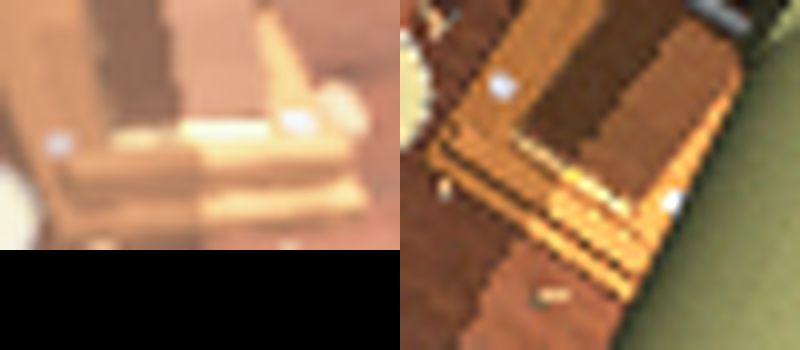

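By the corner check the foot is 0 to 4 mm from full contact, which is too uncertain to call "snug". I'll take a light hold again, further up the board with less hand tilt, and draw it gently down against the cleat.

```bash
python3 - <<'E'
from h import *
delta(*wp(-17,135,25,3),8)
E
```

```text
pos [ 0.4625 -0.2843  0.2457] rot [ 1.7391e+02 -1.5000e-01  5.7230e+01] t 15.6 F [-0.4  1.3 -0.6]
row x8: dp [-0.     -0.0026  0.0137] rot [-2.36 -0.03  0.02]
```

Call:
carry_out(plan=[{"grip":0,"dp":[0,-0.003,0.006],"rotation":[-2.6,0,0]},{"grip":0,"dp":[0,-0.003,0.012],"rotation":[-2.6,0,0]},{"grip":0,"dp":[0,-0.003,0.014],"rotation":[-2.6,0,0]},{"grip":0,"dp":[0,-0.003,0.014],"rotation":[-2.6,0,0]},{"grip":0,"dp":[0,-0.003,0.014],"rotation":[-2.6,0,0]},{"grip":0,"dp":[0,-0.003,0.014],"rotation":[-2.4,0,0]},{"grip":0,"dp":[0,-0.002,0.01],"rotation":[-2,0,0]},{"grip":0,"dp":[0,0,0],"rotation":[0,0,0]}])

```text
time_s: 16.27
tool_pos: [0.4544, -0.2802, 0.147]
tool_rot: [155.7, 0.0, 57.2]
force: [-1.0, 0.6, -0.9]
grip_width: 0.087
```

```bash
python3 - <<'E'
from h import *
where();delta(*wp(10,78,25,3),6)
E
```

```text
board in easel mm: x -33.1 y 1.9 z 146.9 slope 24.34 yaw 0.22 roll -0.00 grip 0.087 q [ 42.  -9. -13. 126.  -0.  39.  86.]
pos [ 0.4544 -0.2802  0.147 ] rot [155.66   0.    57.21] t 16.2667 F [-1.   0.6 -0.9]
row x6: dp [0.0002 0.0017 0.0134] rot [-0.11 -0.01  0.03]
```

Call:
carry_out(plan=[{"grip":0,"dp":[0,0.002,0.01],"rotation":[0,0,0]},{"grip":0,"dp":[0,0.002,0.014],"rotation":[0,0,0]},{"grip":0,"dp":[0,0.002,0.014],"rotation":[0,0,0]},{"grip":0,"dp":[0,0.002,0.014],"rotation":[0,0,0]},{"grip":0,"dp":[0,0.002,0.01],"rotation":[0,0,0]},{"grip":0,"dp":[0,0.001,0.006],"rotation":[0,0,0]},{"grip":0,"dp":[0,0,0],"rotation":[0,0,0]}])

```text
time_s: 16.85
tool_pos: [0.4879, -0.3024, 0.0876]
tool_rot: [155.5, 0.1, 57.2]
force: [0.5, 0.5, -0.4]
grip_width: 0.087
```

```bash
python3 - <<'E'
from h import *
where();delta(*wp(10,77,25,3),2)
E
```

```text
board in easel mm: x 7.1 y 1.5 z 87.5 slope 24.54 yaw 0.22 roll -0.06 grip 0.087 q [ 42.   0. -14. 125.   4.  31.  82.]
pos [ 0.4879 -0.3024  0.0876] rot [1.5546e+02 6.0000e-02 5.7190e+01] t 16.85 F [ 0.5  0.5 -0.4]
row x2: dp [ 0.0008 -0.0009  0.0054] rot [-0.23 -0.01  0.1 ]
```

Call:
carry_out(plan=[{"grip":0,"dp":[0.001,0,0.005],"rotation":[0,0,0]},{"grip":0,"dp":[0,0,0.005],"rotation":[0,0,0]},{"grip":0,"dp":[0,0,0],"rotation":[0,0,0]},{"grip":1,"dp":[0,0,0],"rotation":[0,0,0]},{"grip":1,"dp":[0,0,0],"rotation":[0,0,0]},{"grip":1,"dp":[0,0,0],"rotation":[0,0,0]},{"grip":1,"dp":[0,0,0],"rotation":[0,0,0]},{"grip":1,"dp":[0,0,0],"rotation":[0,0,0]}], force=10)

```text
time_s: 17.52
tool_pos: [0.4934, -0.3046, 0.0802]
tool_rot: [155.3, 0.1, 57.2]
force: [1.4, -0.6, -0.1]
grip_width: 0.0615
```

```bash
python3 - <<'E'
from h import *
where()
E
```

```text
board in easel mm: x 13.0 y 2.6 z 80.1 slope 24.75 yaw 0.22 roll -0.07 grip 0.0615 q [ 42.   2. -14. 124.   5.  29.  81.]
```

Call:
carry_out(plan=[{"grip":1,"dp":[0,0,0],"rotation":[0,0,0]},{"grip":1,"dp":[0,0,0],"rotation":[0,0,0]},{"grip":1,"dp":[0,-0.002,0.0006],"rotation":[0,0,0]},{"grip":1,"dp":[0,-0.003,0.0008],"rotation":[0,0,0]},{"grip":1,"dp":[0,-0.003,0.0008],"rotation":[0,0,0]},{"grip":1,"dp":[0,-0.003,0.0008],"rotation":[0,0,0]},{"grip":1,"dp":[0,0,0],"rotation":[0,0,0]}])

```text
time_s: 18.1
tool_pos: [0.4923, -0.3037, 0.0797]
tool_rot: [154.2, 0.0, 57.2]
force: [2.0, -0.8, -1.4]
grip_width: 0.0579
```

```bash
python3 - <<'E'
from h import *
where()
E
```

```text
board in easel mm: x 11.5 y 2.8 z 79.7 slope 25.83 yaw 0.18 roll -0.02 grip 0.0579 q [ 42.   1. -14. 126.   5.  28.  80.]
```

Call:
carry_out(plan=[{"grip":1,"dp":[0,-0.005,0.0012],"rotation":[0,0,0]},{"grip":1,"dp":[0,-0.005,0.0012],"rotation":[0,0,0]},{"grip":1,"dp":[0,-0.005,0.0012],"rotation":[0,0,0]}])

```text
time_s: 18.35
tool_pos: [0.492, -0.3032, 0.0793]
tool_rot: [152.6, -0.1, 57.2]
force: [5.5, -5.1, 5.0]
grip_width: 0.0579
```

```bash
python3 - <<'E'
from h import *
where()
E
```

```text
board in easel mm: x 11.0 y 3.1 z 79.4 slope 27.38 yaw 0.15 roll 0.07 grip 0.0579 q [ 42.   0. -14. 127.   6.  26.  80.]
```

The drag met about 9 N of reaction up the slope with almost no travel, so the foot is against the cleat. I'll release and retreat.

Call:
carry_out(plan=[{"grip":0.3,"dp":[0,0,0],"rotation":[0,0,0]},{"grip":0.1,"dp":[0,0,0],"rotation":[0,0,0]},{"grip":0,"dp":[0,0,0],"rotation":[0,0,0]},{"grip":0,"dp":[0,0,0],"rotation":[0,0,0]},{"grip":0,"dp":[0,0,0],"rotation":[0,0,0]},{"grip":0,"dp":[0,0,-0.008],"rotation":[0,0,0]},{"grip":0,"dp":[0,0,-0.015],"rotation":[0,0,0]},{"grip":0,"dp":[0,0,-0.018],"rotation":[0,0,0]}])

```text
time_s: 19.02
tool_pos: [0.4659, -0.2866, 0.1048]
tool_rot: [154.3, -0.0, 57.2]
force: [0.5, 0.1, 0.6]
grip_width: 0.086
```

Call:
carry_out(plan=[{"grip":0,"dp":[0,0.004,-0.018],"rotation":[0,0,0]},{"grip":0,"dp":[0,0.004,-0.018],"rotation":[1,0,0]},{"grip":0,"dp":[0,0.004,-0.02],"rotation":[2,0,0]},{"grip":0,"dp":[0,0.002,-0.02],"rotation":[3,0,0]},{"grip":0,"dp":[0,0.002,-0.02],"rotation":[3,0,0]},{"grip":0,"dp":[0,0,-0.02],"rotation":[3,0,0]},{"grip":0,"dp":[0,0,-0.02],"rotation":[3,0,0]},{"grip":0,"dp":[0,0,-0.02],"rotation":[3,0,0]}])

```text
time_s: 19.68
tool_pos: [0.4238, -0.2584, 0.2632]
tool_rot: [173.8, -0.1, 57.4]
force: [0.1, 0.1, 0.5]
grip_width: 0.0872
```

Call:
carry_out(plan=[{"grip":0,"dp":[0.03,-0.01,-0.005],"rotation":[0,0,0]},{"grip":0,"dp":[0.035,-0.01,0],"rotation":[0,0,0]},{"grip":0,"dp":[0.035,-0.01,0],"rotation":[0,0,0]},{"grip":0,"dp":[0.035,-0.01,0],"rotation":[0,0,0]},{"grip":0,"dp":[0.035,-0.005,0],"rotation":[0,0,0]},{"grip":0,"dp":[0.035,0,0],"rotation":[0,0,0]},{"grip":0,"dp":[0,0,0],"rotation":[0,0,0]}])

```text
time_s: 20.27
tool_pos: [0.4991, -0.0552, 0.2727]
tool_rot: [173.4, -0.3, 57.0]
force: [-0.8, 0.6, 0.4]
grip_width: 0.0869
```

```bash
python3 - <<'E'
from h import *
where(); o=env.get_obs(); print(o["force"],o["time_s"],o["tool_pos"])
s0=cv2.imread("pics/scene0.png").astype(int)
im={n:env.read_camera(n)[:,:,::-1].astype(int) for n in P}
# leather vs wood colours along the board's mid line in both views, from foot past the cleat
for n in P:
  print(n)
  for u in range(-108,-80,3):
    q=E0+ex*(3+u*.766-14*.643)/1e3+ey*.003+ez*(73+u*.643+14*.766)/1e3
    p=proj(n,q); print(u,cv2.getRectSubPix(im[n].astype(np.uint8),(1,1),tuple(map(float,p)))[0,0],end=" ")
  print()
# bystanders unchanged?
for nm,n,(x,y,w,h) in(("carton","scene",(250,200,28,50)),("tin","scene",(300,180,22,20)),("wax","scene",(92,252,22,20))):
  d=np.abs(im[n]-s0)[y:y+h,x:x+w].mean(); print(nm,"mean abs diff",d.round(2))
E
```

```text
board in easel mm: x -118.3 y 214.9 z 271.9 slope 6.61 yaw 0.01 roll 0.28 grip 0.0869 q [ 31.  -5. -28. 103.   1.  75.  60.]
[-0.776203    0.60367933  0.44618097] 20.2667 [ 0.49908071 -0.05524943  0.27267689]
scene
-108 [109 148 211] -105 [120 165 223] -102 [145 201 244] -99 [169 228 247] -96 [183 237 247] -93 [183 235 247] -90 [156 199 233] -87 [136 171 224] -84 [140 174 230] -81 [141 174 230] 
top
-108 [ 96 187 246] -105 [ 99 192 255] -102 [ 97 188 255] -99 [ 90 178 246] -96 [ 89 181 234] -93 [123 226 248] -90 [133 232 255] -87 [ 85 146 195] -84 [ 52  90 146] -81 [ 53  90 145] 
carton mean abs diff 3.77
tin mean abs diff 2.08
wax mean abs diff 2.79
```

```bash
python3 - <<'E'
from h import *
im={n:np.ascontiguousarray(env.read_camera(n)[:,:,::-1]) for n in P}
def s(n,u,y):
    q=E0+ex*(3+u*.766-14*.643)/1e3+ey*y/1e3+ez*(73+u*.643+14*.766)/1e3
    return cv2.getRectSubPix(im[n],(1,1),tuple(map(float,proj(n,q))))[0,0].tolist()
print("upper",[(u,s("top",u,3)) for u in range(82,108,4)])
print("across u=-40 top",[(y,s("top",-40,y)) for y in range(-38,43,5)])
print("across u=40 top",[(y,s("top",40,y)) for y in range(-38,43,5)])
E
```

```text
upper [(82, [75, 145, 220]), (86, [79, 200, 244]), (90, [134, 236, 251]), (94, [132, 210, 237]), (98, [77, 108, 167]), (102, [69, 98, 162]), (106, [70, 98, 155])]
across u=-40 top [(-38, [101, 192, 253]), (-33, [97, 190, 253]), (-28, [89, 171, 246]), (-23, [59, 95, 152]), (-18, [59, 93, 146]), (-13, [60, 95, 150]), (-8, [54, 92, 147]), (-3, [55, 92, 149]), (2, [59, 94, 149]), (7, [58, 96, 151]), (12, [56, 93, 147]), (17, [57, 95, 150]), (22, [55, 93, 148]), (27, [56, 92, 147]), (32, [57, 99, 158]), (37, [68, 131, 201]), (42, [95, 189, 253])]
across u=40 top [(-38, [45, 81, 119]), (-33, [33, 61, 93]), (-28, [21, 45, 71]), (-23, [55, 88, 142]), (-18, [57, 94, 152]), (-13, [63, 96, 153]), (-8, [62, 95, 150]), (-3, [59, 95, 150]), (2, [59, 93, 150]), (7, [61, 95, 152]), (12, [59, 92, 149]), (17, [56, 93, 148]), (22, [59, 94, 149]), (27, [60, 96, 151]), (32, [55, 96, 145]), (37, [57, 107, 169]), (42, [45, 84, 133])]
```

The upper end sits at u ≈ 96 mm against 95 mm expected. The leather spans y ≈ −26 to 35 mm, between the posts and without skew. I'm handing in.

```bash
python3 -c "
from cell import env
print(env.sign_off())"
```

```text
the job is handed in; nothing more can be done
None
```

The strop board is in the easel, leather side up: upper end under the cap bar, back on the rail, foot behind the toe cleat. I let go of it and handed the job in at about 20 s of the 51 s allowed.

**How it went:**
- **Grasp:** My first close on the board was too high, so I reopened and gripped lower.
- **Insertion:** The board went in end first at about 28°, then tilted up and slid down behind the cleat.
- **Snugness:** After the first release the pictures left a 0–4 mm gap at the cleat uncertain. I took a light 10 N hold and drew the board down the slope. It met about 9 N with the hand moving only about 2 mm, so I take the foot to be against the cleat.

**Last checks:**
- **Upper end:** it reads about 96 mm from the board's middle, against 95 mm when seated.
- **Sideways:** the leather runs from about −26 to 35 mm across, so the board sits about 4 mm off-centre in my easel frame. The post midpoint measured about 3 mm the same way, and the board is square between the posts.
- **Foot:** the pale strip at the lower end fits the seated pose to about 2 mm, which is the limit of these cameras.
- **Other things:** the carton, tin and beeswax look unchanged in the pictures, and the gripper was clear of everything.

**Close calls:** joint 2 read −17° during the first retreat, right at its −17.29° limit. The measured force briefly reached about 21 N in the same move, and I did not find out why.

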